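# Clear the shoe-shine counter and put the brush tray in its rack

## Robot

A 6-joint arm with a two-finger parallel gripper is mounted at the origin on the work surface. World frame = base frame: x ahead of the robot, y to its left, z up, the work surface at z = 0. Lengths are in m, angles in degrees, forces in N, time in s.
With the tool pointing down it reaches from about 0.25 to 0.725 m from the base axis. Payload 9.7 kg.
Tool frame: the origin (TCP) lies at the very end of the fingers, on their centre line; the grasp point (between the pads) lies 19 mm behind it (bot.grip_depth is the distance from the TCP to the grasp point, in m); z points along the fingers, y is the direction in which the jaws open and shut (so a half turn about z gives the same grasp; the last joint's range is limited). The gripper opens to 85 mm and grips with 20 to 120 N. Pads are 22 mm wide; open, the fingers measure 114 mm over their backs; the gripper's body (76 mm by 85 mm) begins 54 mm behind the grasp point. The pads swing forward as they close: fully open they stand 13 mm farther back than shut.
Start: joints at [73.396, 4.979, 10.078, 95.1, 0, 90], TCP at [0.157, 0.527, 0.231] pointing down, gripper open.
Joint ranges: [-179.16, 179.16], [-48.56, 103.87], [-65.8, 70.77], [-126.05, 130.52], [-82.76, 87.17], [-180, 180]. Speed limits (degrees/s): [127.2, 127.2, 147.25, 180, 180, 180].

## Interface

Orientations are given as [roll, pitch, yaw] about the fixed x, y, z axes, in that order (R = Rz(yaw) Ry(pitch) Rx(roll)).
In Python, from workcell import telemetry, optics, order, bot gives the robot as it stands. The module is installed in compiled form; this text tells all that it offers.
- The arm moves only by the shell command python3 -m inch 'ROWS' [FORCE]. ROWS is JSON, a list of rows, each a list of 7 numbers: the shift along the tool's x, y, z in m, then the turn, a rotation vector about the tool's x, y, z in rad, then the closure, from 0 (fully open) to 1 (shut). In form: [[tx, ty, tz, rx, ry, rz, grip], ...]. A call has 1 to 12 rows; each row is the pose to reach, as a shift and turn from the pose commanded when the call began, along the tool's axes at that moment; what a row does not reach only later rows make up. A row lasts 1/12 s, in which the tool goes at most 41.7 mm and 7.16 degrees, less where a joint would pass 70% of its speed; a pose out of reach is approached as far as the arm can. A call with a gripper value outside its range is refused whole. The fingers move at their own pace and stop on an object; FORCE is the grip in N (left out, the last holds). Time passes only in rows, so rows that repeat a pose let the fingers close. It gives the time, the measured TCP pose, the force and the opening at its end, in the units of the state.
- telemetry.get_obs(): the state, without advancing time (a new reading comes with each control period).
- optics.camera(name): name is "scene" or "side" or "wrist"; returns (picture, depth): 400x640x3 uint8, red, green, blue; 400x640 float32, m along the optical axis (not along the pixel's ray), 0 where there is no reading.
- optics.camera_info(name): a dict with "camera_matrix" (3x3 intrinsics, pixels), "xyz" and "attitude" of the camera in the world; the wrist camera has in their place "mount" (4x4, takes a point from camera to tool coordinates, whose origin is the TCP and whose axes are the flange's). Camera axes: x right, y down, z forward; pixel columns grow to the right and rows downward; lengths in m; the calibration is good to about 2 mm. A picture is of the moment at which its call begins: read the wrist's pose just before it. camera_info takes no time and is no camera call.
- order.job_done(): hands the job in, once; it reports no verdict.
The state is a dict: "time": time; "q": joint angles; "qd": joint speeds; "joint_efforts": joint torques, N m; "ee_pos": TCP position; "tcp_rot": TCP orientation; "wrist_force": force on the tool from outside, world axes, zero at the start; "torque": the same for the moment, N m; "opening": finger opening in m.
Only numpy, scipy, OpenCV 4.12 (cv2) and the standard library are available. Lean on these libraries where they do the work, as an engineer would, in place of code of your own. Each camera call takes 0.05 s, during which the arm holds its last target. There are 200 camera calls.

## Task

Open the waste can (turn its lid anticlockwise until it comes free, lift it off and lay it flat on the counter, handle up) and throw in all the spent polish tins that are standing in the tray. Then put all the shoe brushes from the counter into the tray, each flat on its bristles, and only when it is loaded slide the tray fully home in the slotted blue rack, handle outwards. Leave the jars and spray bottle alone.

Things in the scene. Friction and masses are not known exactly. Their poses are not given: they have to be found in the camera images.
- rack: Blue metal rack fixed to the counter at the robot's right, no floor: two side channels 200 mm long, 30 mm high, and a back wall 75 mm high at the +x end. Origin: on the counter, centre of the tray space. The tray is home when its origin is here and their x axes agree (it then touches the back wall).
- rack_mouth (a point): Middle of the rack's mouth, on the counter, 96 mm from the rack's origin on its -x side. Inside width 202 mm; outside the mouth flared guides spread to 232 mm apart over another 31 mm. The channels' 15 mm lips overhang inwards, undersides 25 mm above the counter, so the tray goes in only by sliding along the rack's +x.
- tray: Aluminium tray on the counter, 192 mm (x) by 196 mm (y, over its flanges); inside 184 by 160 mm, floor 4 mm thick, rim 20 mm high. Origin: underside centre. Its +x end enters the rack first. 0.35 kg; slides on the counter (friction about 0.6).
- tray_fin (a point): Grip point of the upright wooden fin handle at the tray's -x end: 133 mm from the tray's origin, 48 mm above its underside. Fin 12 mm thick (y), from x=-112 to -156 mm, top 66 mm high; fingers close along the tray's y. The tray can be dragged by it without lifting.
- can: Steel waste can fixed to the counter at the robot's left, 156 mm wide, 90 mm high, wall 4 mm. Origin: underside centre. Three claws 24 mm wide outside the rim, at 0, 120 and 240 degrees about its z from its x axis, reach in over the lid's lugs (radius 84 to 101 mm, underside 99, top 106 mm high); a stop beside each claw blocks turning the lid clockwise.
- can_mouth (a point): Centre of the can's mouth, 148 mm wide, 90 mm above the counter.
- lid: Steel lid on the can: 160 mm disc, centring plug 132 mm wide and 10 mm high below it, three lugs (24 mm wide, out to radius 92 mm) at 0, 120, 240 degrees from its x axis, at first under the claws. Turned anticlockwise from above so that its yaw is 0.4 to 1.4 rad (best 0.8) beyond the can's, it lifts out. Origin: plug's underside (80 mm up on the can, 0 on the counter). 0.25 kg.
- lid_grip (a point): Grip point of the lid's black bar handle, 38 mm above the lid's origin. Bar along the lid's x: 90 mm long, 14 mm thick, from 16 to 48 mm above the origin.
- tin0: Spent polish tin, metal, 60 mm across, 30 mm high, light (40 g); starts upright in the tray. Origin: underside centre. Two or three are present; None when absent. Belongs in the can, may be dropped in from its mouth.
- tin1: Spent polish tin, metal, 60 mm across, 30 mm high, light (40 g); starts upright in the tray. Origin: underside centre. Two or three are present; None when absent. Belongs in the can, may be dropped in from its mouth.
- tin2: Spent polish tin, metal, 60 mm across, 30 mm high, light (40 g); starts upright in the tray. Origin: underside centre. Two or three are present; None when absent. Belongs in the can, may be dropped in from its mouth.
- brush0: Shoe brush with wooden back, on the counter bristles down: 128 mm long (x), 48 mm wide, 60 mm high; grip ridge on top 90 mm long, 24 mm thick (y), from 36 to 60 mm above the origin. Origin: underside centre. 0.11 kg. Two or three are present; None when absent.
- brush1: Shoe brush with wooden back, on the counter bristles down: 128 mm long (x), 48 mm wide, 60 mm high; grip ridge on top 90 mm long, 24 mm thick (y), from 36 to 60 mm above the origin. Origin: underside centre. 0.11 kg. Two or three are present; None when absent.
- brush2: Shoe brush with wooden back, on the counter bristles down: 128 mm long (x), 48 mm wide, 60 mm high; grip ridge on top 90 mm long, 24 mm thick (y), from 36 to 60 mm above the origin. Origin: underside centre. 0.11 kg. Two or three are present; None when absent.
- jar: Glass jar, 52 mm wide, 55 mm high, bystander; origin underside centre.
- cream: Amber cream jar, 48 mm wide, 50 mm high, near the robot, bystander; origin underside centre.
- spray: Green spray bottle, 52 mm wide, 170 mm high, bystander; origin underside centre.
There are look-alikes about, which are no part of the job. Leave any green or yellow look-alike of the tin0 alone.

How it is judged:
By the outcome, as a careful person would: the job done as asked, in the order asked, and still so for the second after the job is handed in, with the robot touching nothing.
Of tin0, tin1, tin2 only 2 to 3 are there at a start; the rules pass over those that are not, and their reading is None.
Of brush0, brush1, brush2 only 2 to 3 are there at a start; the rules pass over those that are not, and their reading is None.
At some moment in a run one of brush0, brush1, brush2 may be knocked a few centimetres aside while the robot is not near it.
Once in a run the grip may slacken for a moment while it holds something.
It also fails if it takes over 210 s, if anything falls off the work surface, if the arm or the gripper's body presses on something with over 40 N, if the wrist force passes 120 N, or if a joint passes its speed limit or range.

## Working session

There is one attempt and no reset: what is moved stays moved. The work goes in short steps, Python scripts to look and compute and a shell command to move; the robot and the scene stay as the last step left them, time stands still between calls to the robot, and variables do not carry over. Pictures are saved under pics/ and viewed, about 12 in all and at most 16, crops included, and the job is handed in when it is done.

```bash
mkdir -p pics
cat > h.py <<'E'
import numpy as np, cv2
from scipy.spatial.transform import Rotation as R
from workcell import telemetry, optics, order, bot
def eul(a): return R.from_euler('xyz',a,degrees=True).as_matrix()
def shot(name):
    o=telemetry.get_obs(); im,d=optics.camera(name); i=optics.camera_info(name); K=np.array(i["camera_matrix"])
    if name=="wrist":
        T=np.eye(4);T[:3,:3]=eul(o["tcp_rot"]);T[:3,3]=o["ee_pos"];T=T@np.array(i["mount"])
    else:
        T=np.eye(4);T[:3,:3]=eul(i["attitude"]) if np.size(i["attitude"])==3 else np.array(i["attitude"]);T[:3,3]=i["xyz"]
    return im,d,K,T
def cloud(d,K,T):
    v,u=np.mgrid[:d.shape[0],:d.shape[1]]
    p=np.stack([(u-K[0,2])/K[0,0]*d,(v-K[1,2])/K[1,1]*d,d],-1)@T[:3,:3].T+T[:3,3]
    p[d<=0]=np.nan; return p
def ray(u,v,z,K,T):
    r=T[:3,:3]@np.array([(u-K[0,2])/K[0,0],(v-K[1,2])/K[1,1],1]); c=T[:3,3]
    return c+r*(z-c[2])/r[2]
def save(im,n): cv2.imwrite("pics/"+n,im[...,::-1])
E
python3 - <<'E'
from h import *
print(telemetry.get_obs())
for n in("scene","side"):
    im,d,K,T=shot(n); save(im,n+"0.png"); np.savez(n+"0.npz",im=im,d=d,K=K,T=T); print(n,optics.camera_info(n))
print(optics.camera_info("wrist"))
E
```

```text
{'time': 0.0, 'q': array([ 7.33951779e+01,  5.01093395e+00,  1.00333654e+01,  9.50986559e+01,
       -2.82311233e-04,  9.00004824e+01]), 'qd': array([-0.00466659, -0.06632404, -0.00461061, -0.0725297 ,  0.0805009 ,
        0.01897194]), 'joint_efforts': array([ 6.89547469e-04, -5.20388031e+01,  4.64805257e+01,  1.65151973e-02,
        1.53499495e-04,  7.89862383e-06]), 'ee_pos': array([0.15710873, 0.52684389, 0.23057491]), 'tcp_rot': array([-1.79923776e+02,  2.82952702e-04,  1.63394696e+02]), 'wrist_force': array([-0.41151221, -0.03897631,  0.90362457]), 'torque': array([0.07424075, 0.02347524, 0.0862598 ]), 'opening': 0.08563158924231579}
scene {'camera_matrix': array([[400.77471829,   0.        , 319.6416108 ],
       [  0.        , 400.77471829, 209.36850731],
       [  0.        ,   0.        ,   1.        ]]), 'xyz': array([1.16225415, 0.23205526, 0.84645272]), 'attitude': array([-136.73184756,   -0.38466516,  109.47227803])}
side {'camera_matrix': array([[472.80900386,   0.        , 313.70774136],
       [  0.        , 472.80900386, 206.98689784],
       [  0.        ,   0.        ,   1.        ]]), 'xyz': array([ 0.16775356, -1.03480674,  0.7204756 ]), 'attitude': array([-120.03040826,   -0.69975884,  -16.62839503])}
{'camera_matrix': array([[297.94792663,   0.        , 319.47490418],
       [  0.        , 297.94792663, 191.91218381],
       [  0.        ,   0.        ,   1.        ]]), 'mount': array([[-3.11452524e-05, -9.60045677e-01, -2.79843345e-01,
         7.14784712e-02],
       [ 9.99999856e-01,  1.20195767e-04, -5.23645379e-04,
        -2.49884931e-04],
       [ 5.36359468e-04, -2.79843321e-01,  9.60045534e-01,
        -1.41379374e-01],
       [ 0.00000000e+00,  0.00000000e+00,  0.00000000e+00,
         1.00000000e+00]])}
```

View pics/scene0.png

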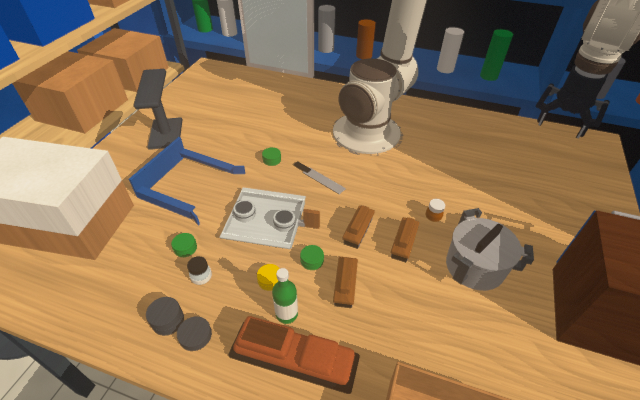

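View pics/side0.png

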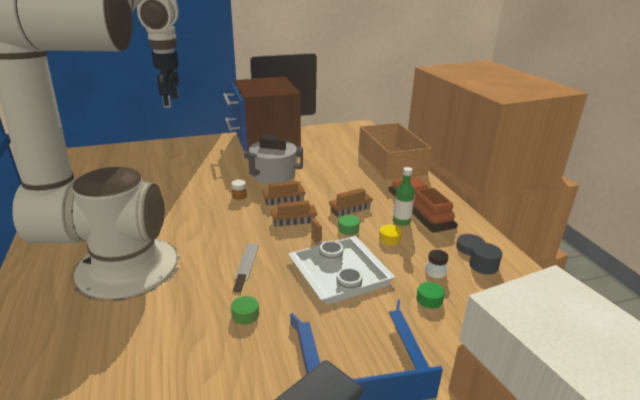

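Scene view: two grey tins in the tray, at (244,209) and (284,219). Three brushes, at (358,225), (404,238) and (346,280). The fin is at (312,217), the can and lid at (487,250), and the rack mouth opens toward the tray.

Possible mix-ups:
- **Tins:** green ones at (271,157), (183,244) and (312,257), yellow one at (268,276), dark pucks at (165,315) and (193,333).
- **Brushes:** red shoe or block at (293,352), knife at (318,177).

I choose the two grey tins inside the tray and the three brown brushes with bristles.

```bash
cat > m0.py <<'E'
from h import *
P=[];C=[]
for n in("scene","side"):
    f=np.load(n+"0.npz"); p=cloud(f["d"],f["K"],f["T"]); P.append(p.reshape(-1,3)); C.append(cv2.cvtColor(f["im"],cv2.COLOR_RGB2HSV).reshape(-1,3))
    for nm,m in{"all":None}.items(): pass
L=[len(x) for x in P]
# top-down height/colour maps, 2mm
for k,(p,c,n) in enumerate(zip(P,C,("scene","side"))):
    ok=np.isfinite(p).all(1)&(p[:,0]>.1)&(p[:,0]<.8)&(abs(p[:,1])<.6)&(p[:,2]<.3)
    p=p[ok];c=c[ok]; print(n,"table z",np.median(p[(abs(p[:,2])<.02),2]))
    def comps(name,m,r=2,minn=25):
        q=p[m]; g=np.zeros((600,350),np.uint8)
        ix=((q[:,1]+.6)/.002).astype(int).clip(0,599); iy=((q[:,0]-.1)/.002).astype(int).clip(0,349); g[ix,iy]=255
        g=cv2.morphologyEx(g,cv2.MORPH_CLOSE,np.ones((5,5)))
        nn,l=cv2.connectedComponents(g); lab=l[ix,iy]
        for i in range(1,nn):
            s=q[lab==i]
            if len(s)<minn: continue
            (cx,cy),(w,h),a=cv2.minAreaRect(s[:,:2].astype(np.float32)*1000)
            if w<h: w,h,a=h,w,a+90
            print(n,name,len(s),"c",round(cx),round(cy),"LxW",round(w),round(h),"ang",round(a,1),"z",np.round(np.percentile(s[:,2],[5,50,95])*1000))
    H,S,V=c.T.astype(int); z=p[:,2]
    comps("ridge/brown z50-70",(z>.050)&(z<.070)&(H<20)&(S>80))
    comps("blue",(H>100)&(H<130)&(S>100)&(z>.015)&(z<.09))
    comps("green",(H>45)&(H<80)&(S>120)&(z>.02)&(z<.045))
    comps("grey z25-45",(S<60)&(z>.026)&(z<.045))
    comps("traygrey z10-23",(S<60)&(V>90)&(z>.012)&(z<.024))
    comps("lid bar",(z>.118)&(z<.135)&(p[:,1]>.05))
    comps("claws",(z>.100)&(z<.112)&(p[:,1]>.05))
E
python3 m0.py
```

```text
scene table z -0.0007097936852207276
scene ridge/brown z50-70 508 c 691 -535 LxW 217 81 ang 166.3 z [51. 60. 69.]
scene ridge/brown z50-70 251 c 727 -231 LxW 46 44 ang 90.0 z [51. 54. 56.]
scene ridge/brown z50-70 114 c 481 -28 LxW 45 16 ang 98.8 z [51. 62. 66.]
scene ridge/brown z50-70 245 c 452 98 LxW 89 24 ang 175.4 z [53. 58. 61.]
scene ridge/brown z50-70 333 c 633 116 LxW 90 24 ang 11.6 z [55. 59. 61.]
scene ridge/brown z50-70 256 c 454 225 LxW 91 24 ang 177.2 z [54. 59. 61.]
scene ridge/brown z50-70 32 c 544 600 LxW 127 1 ang 180.0 z [52. 60. 68.]
scene blue 1810 c 449 -437 LxW 226 224 ang 174.7 z [21. 31. 73.]
scene green 363 c 664 -317 LxW 61 57 ang 70.2 z [23. 29. 32.]
scene green 188 c 254 -251 LxW 60 55 ang 48.7 z [23. 29. 32.]
scene green 374 c 588 14 LxW 61 56 ang 21.2 z [24. 29. 32.]
scene grey z25-45 285 c 504 -221 LxW 59 57 ang 51.4 z [29. 33. 36.]
scene grey z25-45 89 c 737 -222 LxW 48 24 ang 127.8 z [27. 30. 40.]
scene grey z25-45 304 c 498 -102 LxW 59 58 ang 160.3 z [29. 33. 36.]
scene grey z25-45 79 c 769 22 LxW 43 12 ang 124.5 z [27. 36. 43.]
scene grey z25-45 56
[... 2268 characters left out ...]
23 98 c 492 -120 LxW 59 28 ang 154.9 z [13. 18. 24.]
side traygrey z10-23 33 c 107 -18 LxW 58 12 ang 88.3 z [12. 13. 15.]
side traygrey z10-23 100 c 461 349 LxW 113 30 ang 179.4 z [12. 18. 23.]
side lid bar 117 c 462 409 LxW 89 23 ang 155.8 z [119. 125. 130.]
side lid bar 44 c 452 594 LxW 96 11 ang 0.8 z [119. 127. 134.]
side lid bar 42 c 560 595 LxW 99 11 ang 179.9 z [119. 127. 134.]
side claws 38 c 540 361 LxW 48 17 ang 63.5 z [102. 106. 108.]
side claws 49 c 381 369 LxW 42 23 ang 124.6 z [101. 106. 108.]
side claws 88 c 457 410 LxW 97 14 ang 152.1 z [101. 107. 111.]
side claws 41 c 467 505 LxW 41 26 ang 12.7 z [101. 105. 108.]
side claws 39 c 451 595 LxW 112 9 ang 180.0 z [101. 104. 110.]
```

```bash
cat >> h.py <<'E'
def to(x,y,z,yaw):
    "print shift in tool axes and turn (rad) to a tool-down pose"
    o=telemetry.get_obs(); M=eul(o["tcp_rot"]); d=M.T@(np.array([x,y,z])-o["ee_pos"])
    G=eul([180,0,yaw]); r=R.from_matrix(M.T@G).as_rotvec()
    print("shift",np.round(d,4),"turn",np.round(r,3),"q",np.round(o["q"]),"op",round(o["opening"],4),"t",round(o["time"],1))
E
python3 -c "
from h import *
to(.462,.411,.22,152.4)"
```

```text
shift [-0.3253 -0.0239  0.0107] turn [-0.001  0.     0.192] q [73.  5. 10. 95.  0. 90.] op 0.0853 t 0.1
```

```bash
python3 -m inch '[[-0.04,-0.003,0,0,0,0.03,0],[-0.08,-0.006,0,0,0,0.06,0],[-0.12,-0.01,0,0,0,0.09,0],[-0.16,-0.012,0,0,0,0.12,0],[-0.20,-0.015,0,0,0,0.15,0],[-0.24,-0.018,0,0,0,0.18,0],[-0.28,-0.021,0.01,0,0,0.19,0],[-0.31,-0.023,0.01,0,0,0.192,0],[-0.325,-0.024,0.01,0,0,0.192,0],[-0.325,-0.024,0.01,0,0,0.192,0],[-0.325,-0.024,0.01,0,0,0.192,0],[-0.325,-0.024,0.01,0,0,0.192,0]]' 40
python3 - <<'E'
from h import *
im,d,K,T=shot("wrist"); save(im,"w1.png"); p=cloud(d,K,T).reshape(-1,3)
def rect(m):
    s=p[m]; (cx,cy),(w,h),a=cv2.minAreaRect(s[:,:2].astype(np.float32)*1000); print(len(s),cx,cy,w,h,a,np.median(s[:,2]))
near=np.hypot(p[:,0]-.462,p[:,1]-.411)<.055
rect(near&(p[:,2]>.118)&(p[:,2]<.135))
for a in(-30,90,210):
    c=np.array([.462,.411])+.092*np.array([np.cos(np.radians(a)),np.sin(np.radians(a))])
    m=(np.hypot(*(p[:,:2]-c).T)<.035)&(p[:,2]>.1)&(p[:,2]<.112)
    if m.sum()>20: rect(m)
to(.462,.411,.101,152.4)
E
```

```text
time: 1.1
ee_pos: [0.4609, 0.4117, 0.2214]
tcp_rot: [-180.0, -0.0, 152.4]
wrist_force: [-0.3, -0.1, -0.0]
opening: 0.0854
1726 461.2002868652344 412.65594482421875 13.792972564697266 89.7442398071289 62.10862350463867 0.12655465477653632
668 539.6622314453125 362.1838073730469 42.76957702636719 18.66320037841797 62.77701950073242 0.10449514953222286
918 465.64691162109375 505.1756591796875 43.207279205322266 17.40863037109375 3.2632334232330322 0.10455686406369707
938 378.7618408203125 369.7535705566406 17.391693115234375 43.279075622558594 33.16738510131836 0.10465725370674853
shift [-0.0017 -0.0002  0.1206] turn [ 0.    -0.     0.001] q [42. 14. 20. 95.  0. 69.] op 0.0858 t 1.1
```

View pics/w1.png

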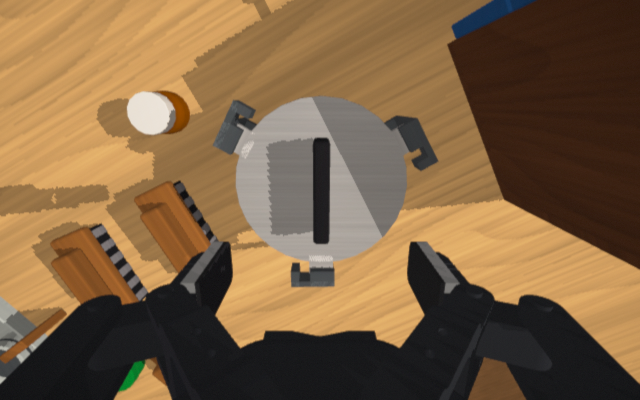

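```bash
python3 -m inch '[[0,0.001,0.03,0,0,0,0],[0,0.001,0.06,0,0,0,0],[0,0.001,0.09,0,0,0,0],[0,0.001,0.11,0,0,0,0],[0,0.001,0.12,0,0,0,0],[0,0.001,0.12,0,0,0,0],[0,0.001,0.12,0,0,0,0.5],[0,0.001,0.12,0,0,0,1],[0,0.001,0.12,0,0,0,1],[0,0.001,0.12,0,0,0,1],[0,0.001,0.12,0,0,0,1],[0,0.001,0.12,0,0,0,1]]' 70
python3 -m inch '[[0,0,0,0,0,-0.06,1],[0,0,0,0,0,-0.13,1],[0,0,0,0,0,-0.2,1],[0,0,0,0,0,-0.27,1],[0,0,0,0,0,-0.34,1],[0,0,0,0,0,-0.41,1],[0,0,0,0,0,-0.48,1],[0,0,0,0,0,-0.55,1],[0,0,0,0,0,-0.62,1],[0,0,0,0,0,-0.7,1],[0,0,0,0,0,-0.77,1],[0,0,0,0,0,-0.81,1]]'
```

```text
time: 2.15
ee_pos: [0.4625, 0.4123, 0.102]
tcp_rot: [179.9, 0.0, 152.4]
wrist_force: [-3.7, -1.9, 24.9]
opening: 0.0128
time: 3.15
ee_pos: [0.4625, 0.4123, 0.102]
tcp_rot: [180.0, 0.1, -161.0]
wrist_force: [0.2, -0.1, 3.6]
opening: 0.0131
```

```bash
python3 -m inch '[[0,0,-0.006,0,0,0,1],[0,0,-0.015,0,0,0,1],[0,0,-0.025,0,0,0,1],[0,0,-0.035,0,0,0,1],[0,0,-0.045,0,0,0,1],[0,0,-0.055,0,0,0,1],[0,0,-0.065,0,0,0,1],[0,0,-0.075,0,0,0,1],[0,0,-0.08,0,0,0,1],[0,0,-0.08,0,0,0,1]]'
python3 - <<'E'
from h import *
im,d,K,T=shot("wrist"); save(im,"w2.png")
im,d,K,T=shot("scene"); save(im,"s2.png"); p=cloud(d,K,T)
# obstacles near planned spot
q=p.reshape(-1,3); m=(np.hypot(q[:,0]-.625,q[:,1]-.275)<.105)&(q[:,2]>.01)&(q[:,2]<.25)
print(m.sum(), q[m].mean(0) if m.any() else '')
to(.625,.275,.182,-161)
E
```

```text
time: 3.98
ee_pos: [0.4626, 0.4124, 0.183]
tcp_rot: [180.0, 0.1, -161.2]
wrist_force: [-0.3, -0.2, -2.1]
opening: 0.013
0 
shift [-0.1099 -0.1822 -0.0008] turn [-0.    -0.    -0.003] q [42. 14. 15. 91. -0. 23.] op 0.0128 t 4.1
```

View pics/s2.png

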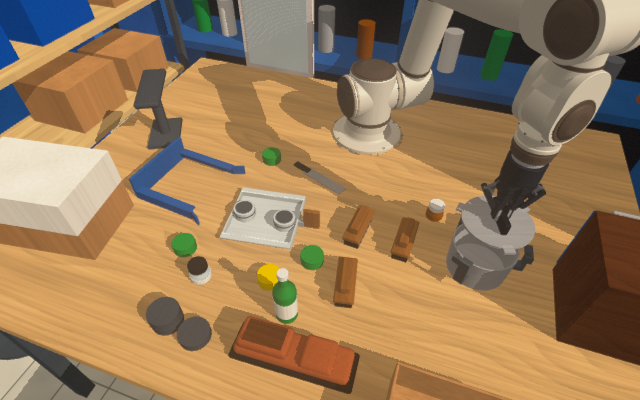

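The lid is free and held above the can at (490,215), and the planned spot is clear. Carrying it there.

```bash
python3 -m inch '[[-0.01,-0.015,0,0,0,0,1],[-0.025,-0.04,0,0,0,0,1],[-0.04,-0.065,0,0,0,0,1],[-0.055,-0.09,0,0,0,0,1],[-0.07,-0.115,0,0,0,0,1],[-0.085,-0.14,0,0,0,0,1],[-0.098,-0.162,0,0,0,0,1],[-0.106,-0.176,0,0,0,0,1],[-0.11,-0.182,0,0,0,0,1],[-0.11,-0.182,0,0,0,0,1]]'
python3 -m inch '[[0,0,0.01,0,0,0,1],[0,0,0.03,0,0,0,1],[0,0,0.055,0,0,0,1],[0,0,0.08,0,0,0,1],[0,0,0.105,0,0,0,1],[0,0,0.125,0,0,0,1],[0,0,0.14,0,0,0,1],[0,0,0.15,0,0,0,1],[0,0,0.155,0,0,0,1],[0,0,0.158,0,0,0,1],[0,0,0.158,0,0,0,1]]'
```

```text
time: 4.92
ee_pos: [0.6256, 0.2744, 0.1803]
tcp_rot: [-180.0, -0.1, -161.3]
wrist_force: [0.3, 0.8, -1.8]
opening: 0.0129
time: 5.83
ee_pos: [0.6247, 0.2757, 0.0234]
tcp_rot: [180.0, 0.0, -161.2]
wrist_force: [0.6, -0.1, -3.2]
opening: 0.013
```

```bash
python3 -m inch '[[0,0,0.002,0,0,0,1],[0,0,0.003,0,0,0,1],[0,0,0.003,0,0,0,0.8],[0,0,0.003,0,0,0,0.6],[0,0,0.003,0,0,0,0.6],[0,0,0.003,0,0,0,0.5],[0,0,0.003,0,0,0,0.5],[0,0,0.003,0,0,0,0.5]]'
python3 -m inch '[[0,0,-0.015,0,0,0,0.5],[0,0,-0.04,0,0,0,0.5],[0,0,-0.08,0,0,0,0.5],[0,0,-0.12,0,0,0,0.5],[0,0,-0.16,0,0,0,0],[0,0,-0.19,0,0,0,0],[0,0,-0.19,0,0,0,0]]'
python3 - <<'E'
from h import *
im,d,K,T=shot("wrist"); save(im,"w3.png"); p=cloud(d,K,T).reshape(-1,3)
m=(np.hypot(p[:,0]-.625,p[:,1]-.275)<.08); s=p[m]; print("disc z",np.percentile(s[:,2],[5,25,50,75,98]))
t=s[(s[:,2]<.025)]; A=np.c_[t[:,:2],np.ones(len(t))]; print("tilt",np.linalg.lstsq(A,t[:,2],rcond=None)[0])
# yaw to use for tins: any; hover above tin A
to(.504,-.223,.20,90)
to(.498,-.103,.20,90)
E
```

```text
time: 6.5
ee_pos: [0.6251, 0.2752, 0.0203]
tcp_rot: [-180.0, 0.0, -161.2]
wrist_force: [0.1, -0.5, 0.0]
opening: 0.0429
time: 7.08
ee_pos: [0.6265, 0.2759, 0.2184]
tcp_rot: [180.0, 0.6, -161.2]
wrist_force: [0.5, -0.3, 0.6]
opening: 0.0771
disc z [0.01407831 0.25072743 0.2901409  0.3030921  0.31629664]
tilt [-0.00072153 -0.00066469  0.01521423]
shift [ 0.2766 -0.4328  0.0127] turn [0.007 0.004 1.899] q [24. 24. 31. 97. -0.  5.] op 0.0834 t 7.1
shift [ 0.2436 -0.3172  0.013 ] turn [0.007 0.004 1.899] q [24. 24. 31. 97. -0.  5.] op 0.0834 t 7.1
```

```bash
python3 -m inch '[[0.02,-0.026,0,0,0,0.12,0],[0.04,-0.052,0,0,0,0.24,0],[0.06,-0.08,0.005,0,0,0.36,0],[0.08,-0.105,0.01,0,0,0.48,0],[0.105,-0.135,0.01,0,0,0.6,0],[0.13,-0.165,0.01,0,0,0.72,0],[0.15,-0.195,0.01,0,0,0.84,0],[0.17,-0.22,0.01,0,0,0.96,0],[0.19,-0.25,0.01,0,0,1.08,0],[0.21,-0.275,0.01,0,0,1.2,0],[0.23,-0.3,0.01,0,0,1.32,0],[0.244,-0.317,0.01,0,0,1.44,0]]'
python3 -m inch '[[0,0,0,0,0,0.12,0],[0,0,0,0,0,0.24,0],[0,0,0,0,0,0.3,0],[0,0,0,0,0,0.3,0],[0,0,0,0,0,0.3,0]]'
cat > tins.py <<'E'
from h import *
im,d,K,T=shot("wrist"); p=cloud(d,K,T).reshape(-1,3)
def circ(c):
    m=(np.hypot(p[:,0]-c[0],p[:,1]-c[1])<.045)&(p[:,2]>.026)&(p[:,2]<.045); s=p[m,:2]
    if m.sum()<50: print("none");return
    (x,y),r=cv2.minEnclosingCircle((s*1000).astype(np.float32)); print("tin",x,y,r,"z",np.median(p[m,2])); return x/1000,y/1000
E
python3 - <<'E'
from tins import *
save(im,"w4.png")
a=circ((.498,-.103)); b=circ((.504,-.223))
# fin
m=(p[:,2]>.05)&(p[:,2]<.075)&(np.hypot(p[:,0]-.481,p[:,1]+.03)<.045); s=p[m,:2]*1000
if m.sum()>20: print("fin",cv2.minAreaRect(s.astype(np.float32)))
to(*a,.010,99)
E
```

```text
time: 8.13
ee_pos: [0.4948, -0.1056, 0.1992]
tcp_rot: [-179.9, -0.0, 115.9]
wrist_force: [-0.6, -0.2, 0.2]
opening: 0.0854
time: 8.55
ee_pos: [0.4959, -0.1034, 0.1994]
tcp_rot: [-179.9, -0.0, 99.2]
wrist_force: [0.5, -0.7, 0.1]
opening: 0.0852
tin 498.781005859375 -102.88764190673828 30.018390655517578 z 0.03305164318503351
tin 503.7913818359375 -222.1950225830078 30.20332908630371 z 0.03301292347694615
fin ((481.7015075683594, -28.67071533203125), (10.894227027893066, 43.45189666748047), 9.201529502868652)
shift [-0.      0.003   0.1896] turn [-0.001 -0.     0.004] q [-12.  -1.  -0.  91.  -0.  69.] op 0.0856 t 8.6
```

View pics/w4.png

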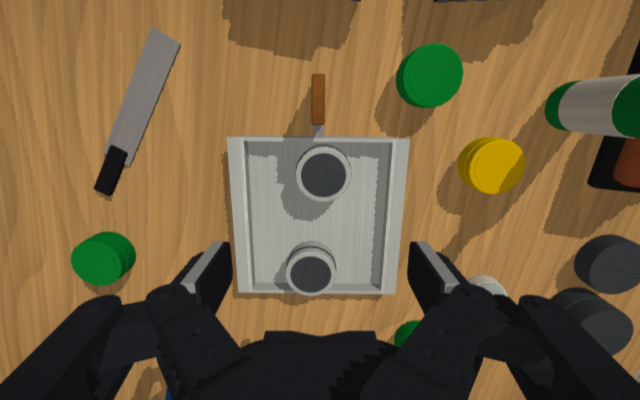

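The wrist view shows both grey tins in the tray, at (323,173) and (311,270). The coloured ones stand outside it. Grasping the nearer tin.

```bash
python3 -m inch '[[0,0.003,0.04,0,0,0,0],[0,0.003,0.08,0,0,0,0],[0,0.003,0.12,0,0,0,0],[0,0.003,0.15,0,0,0,0],[0,0.003,0.175,0,0,0,0],[0,0.003,0.188,0,0,0,0],[0,0.003,0.188,0,0,0,0],[0,0.003,0.188,0,0,0,1],[0,0.003,0.188,0,0,0,1],[0,0.003,0.188,0,0,0,1],[0,0.003,0.188,0,0,0,1],[0,0.003,0.188,0,0,0,1]]' 40
python3 -m inch '[[0,0,-0.01,0,0,0,1],[0,0,-0.03,0,0,0,1],[0,0,-0.06,0,0,0,1],[0,0,-0.1,0,0,0,1],[0,0,-0.14,0,0,0,1],[0,0,-0.18,0,0,0,1],[0,0,-0.2,0,0,0,1],[0,0,-0.2,0,0,0,1]]'
python3 -c "
from h import *
to(.4615,.412,.2,135)"
```

```text
time: 9.6
ee_pos: [0.5004, -0.1032, 0.0141]
tcp_rot: [179.8, 0.1, 99.1]
wrist_force: [-1.2, -0.6, 6.1]
opening: 0.058
time: 10.27
ee_pos: [0.5007, -0.1033, 0.2189]
tcp_rot: [179.5, 0.2, 99.1]
wrist_force: [0.3, -0.7, -0.1]
opening: 0.0586
shift [0.5151 0.0429 0.0177] turn [ 0.007  0.005 -0.626] q [-12.  -1.   2.  93.   0.  69.] op 0.0586 t 10.3
```

```bash
python3 -m inch '[[0.015,0.001,0,0,0,0,1],[0.04,0.003,0,0,0,0,1],[0.075,0.006,0,0,0,0,1],[0.11,0.009,0,0,0,0,1],[0.15,0.012,0,0,0,0,1],[0.19,0.015,0,0,0,0,1],[0.23,0.018,0,0,0,0,1],[0.27,0.022,0,0,0,0,1],[0.31,0.026,0,0,0,0,1],[0.35,0.03,0,0,0,0,1],[0.39,0.034,0,0,0,0,1],[0.43,0.038,0,0,0,0,1]]'
python3 -m inch '[[0.035,0.002,0,0,0,0,1],[0.06,0.003,0,0,0,0,1],[0.075,0.004,0.01,0,0,0,1],[0.084,0.005,0.03,0,0,0,1],[0.085,0.005,0.05,0,0,0,1],[0.085,0.005,0.075,0,0,0,1],[0.085,0.005,0.09,0,0,0,1],[0.085,0.005,0.1,0,0,0,1],[0.085,0.005,0.1,0,0,0,1]]'
python3 -c "
from h import *
to(.4615,.412,.118,99)"
```

```text
time: 11.27
ee_pos: [0.4678, 0.3295, 0.2125]
tcp_rot: [180.0, 0.0, 99.1]
wrist_force: [0.8, -0.6, -0.1]
opening: 0.0587
time: 12.02
ee_pos: [0.4593, 0.4109, 0.1095]
tcp_rot: [-179.8, 0.1, 99.1]
wrist_force: [0.0, 0.3, -0.4]
opening: 0.0587
shift [ 0.0007  0.0023 -0.0085] turn [-0.003  0.002  0.001] q [ 42.  14.   6.  83.  -0. 123.] op 0.0587 t 12.0
```

Over the mouth. Releasing, then going for the second tin.

```bash
python3 -m inch '[[0,0.002,0,0,0,0,0],[0,0.002,0,0,0,0,0],[0,0.002,0,0,0,0,0],[0,0.002,0,0,0,0,0],[0,0.002,0,0,0,0,0],[0,0.002,-0.03,0,0,0,0],[0,0.002,-0.07,0,0,0,0],[0,0.002,-0.1,0,0,0,0],[0,0.002,-0.1,0,0,0,0]]'
python3 -c "
from h import *
im,d,K,T=shot('wrist'); save(im,'w5.png')
to(.5038,-.2222,.2,99)"
```

```text
time: 12.77
ee_pos: [0.4633, 0.4138, 0.2199]
tcp_rot: [179.5, -0.3, 99.1]
wrist_force: [0.5, 1.4, 0.9]
opening: 0.0853
shift [-0.6343 -0.0606  0.0141] turn [ 0.006 -0.004  0.002] q [ 42.  14.  19.  94.  -0. 123.] op 0.0855 t 12.8
```

View pics/w5.png

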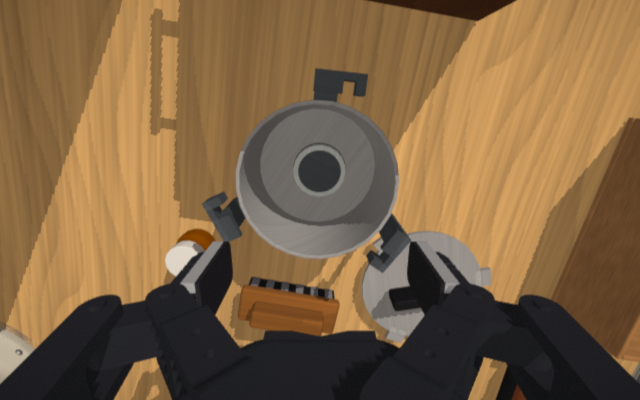

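The first tin lies in the can at (319,171), and the lid lies flat at (425,290). Next, the second tin.

```bash
python3 -m inch '[[-0.04,-0.004,0,0,0,0,0],[-0.08,-0.008,0,0,0,0,0],[-0.12,-0.012,0,0,0,0,0],[-0.16,-0.015,0,0,0,0,0],[-0.2,-0.019,0,0,0,0,0],[-0.24,-0.023,0,0,0,0,0],[-0.28,-0.027,0,0,0,0,0],[-0.32,-0.031,0,0,0,0,0],[-0.36,-0.034,0,0,0,0,0],[-0.4,-0.038,0,0,0,0,0],[-0.44,-0.042,0,0,0,0,0],[-0.48,-0.046,0,0,0,0,0]]'
python3 -m inch '[[-0.04,-0.004,0,0,0,0,0],[-0.08,-0.008,0,0,0,0,0],[-0.12,-0.012,0,0,0,0,0],[-0.15,-0.014,0.01,0,0,0,0],[-0.155,-0.015,0.015,0,0,0,0],[-0.155,-0.015,0.015,0,0,0,0],[-0.155,-0.015,0.015,0,0,0,0]]'
python3 -c "
from tins import *
a=circ((.5038,-.2222)); circ((.498,-.103))
to(*a,.012,99)"
```

```text
time: 13.82
ee_pos: [0.4921, -0.0705, 0.2117]
tcp_rot: [-180.0, -0.0, 99.1]
wrist_force: [-0.0, 0.2, -0.1]
opening: 0.0853
time: 14.4
ee_pos: [0.5019, -0.2237, 0.1964]
tcp_rot: [-179.9, -0.1, 99.1]
wrist_force: [1.1, 0.2, -0.3]
opening: 0.0855
tin 503.71331787109375 -222.47259521484375 30.02496910095215 z 0.03302653360476035
none
shift [0.0004 0.0017 0.1851] turn [-0.    -0.001  0.002] q [-24.   4.   6.  91.   0.  57.] op 0.0855 t 14.4
```

```bash
python3 -m inch '[[0,0.002,0.04,0,0,0,0],[0,0.002,0.08,0,0,0,0],[0,0.002,0.12,0,0,0,0],[0,0.002,0.15,0,0,0,0],[0,0.002,0.175,0,0,0,0],[0,0.002,0.185,0,0,0,0],[0,0.002,0.185,0,0,0,0],[0,0.002,0.185,0,0,0,1],[0,0.002,0.185,0,0,0,1],[0,0.002,0.185,0,0,0,1],[0,0.002,0.185,0,0,0,1],[0,0.002,0.185,0,0,0,1]]' 40
python3 -m inch '[[0,0,-0.01,0,0,0,1],[0,0,-0.03,0,0,0,1],[0,0,-0.06,0,0,0,1],[0,0,-0.1,0,0,0,1],[0,0,-0.14,0,0,0,1],[0,0,-0.18,0,0,0,1],[0,0,-0.2,0,0,0,1],[0,0,-0.2,0,0,0,1]]'
python3 -c "
from h import *
to(.4615,.412,.2,99)"
```

```text
time: 15.45
ee_pos: [0.5059, -0.224, 0.015]
tcp_rot: [179.8, 0.1, 99.1]
wrist_force: [0.2, 2.4, 5.8]
opening: 0.0587
time: 16.12
ee_pos: [0.5059, -0.2245, 0.2198]
tcp_rot: [179.5, 0.3, 99.1]
wrist_force: [0.9, 0.1, 0.1]
opening: 0.058
shift [0.6356 0.0567 0.0168] turn [0.008 0.005 0.002] q [-24.   5.   8.  93.  -0.  57.] op 0.058 t 16.1
```

```bash
python3 -m inch '[[0.015,0.001,0,0,0,0,1],[0.04,0.003,0,0,0,0,1],[0.075,0.006,0,0,0,0,1],[0.115,0.01,0,0,0,0,1],[0.155,0.014,0,0,0,0,1],[0.195,0.018,0,0,0,0,1],[0.235,0.022,0,0,0,0,1],[0.275,0.026,0,0,0,0,1],[0.315,0.03,0,0,0,0,1],[0.355,0.034,0,0,0,0,1],[0.395,0.038,0,0,0,0,1],[0.435,0.041,0,0,0,0,1]]'
python3 -m inch '[[0.04,0.003,0,0,0,0,1],[0.08,0.006,0,0,0,0,1],[0.12,0.009,0,0,0,0,1],[0.155,0.012,0,0,0,0,1],[0.18,0.014,0,0,0,0,1],[0.195,0.015,0,0,0,0,1],[0.2,0.016,0.02,0,0,0,1],[0.2,0.016,0.05,0,0,0,1],[0.2,0.016,0.08,0,0,0,1],[0.2,0.016,0.1,0,0,0,1],[0.2,0.016,0.1,0,0,0,1]]'
python3 -c "
from h import *
to(.4615,.412,.118,99)"
```

```text
time: 17.12
ee_pos: [0.4746, 0.2145, 0.212]
tcp_rot: [-180.0, 0.0, 99.1]
wrist_force: [0.7, -0.6, -0.7]
opening: 0.0582
time: 18.03
ee_pos: [0.4574, 0.4108, 0.1068]
tcp_rot: [-179.6, 0.3, 99.1]
wrist_force: [-0.4, -0.3, -2.3]
opening: 0.0583
shift [ 0.0005  0.0042 -0.0113] turn [-0.007  0.005  0.002] q [ 42.  14.   6.  83.   0. 123.] op 0.0583 t 18.0
```

```bash
python3 -m inch '[[0,0.003,0,0,0,0,0],[0,0.003,0,0,0,0,0],[0,0.003,0,0,0,0,0],[0,0.003,0,0,0,0,0],[0,0.003,0,0,0,0,0],[0,0.003,-0.03,0,0,0,0],[0,0.003,-0.07,0,0,0,0],[0,0.003,-0.1,0,0,0,0],[0,0.003,-0.1,0,0,0,0]]'
python3 -c "
from h import *
im,d,K,T=shot('wrist'); save(im[60:320,160:480],'w6.png')
im,d,K,T=shot('scene');p=cloud(d,K,T).reshape(-1,3)
to(.4535,.2245,.2,178)"
```

```text
time: 18.78
ee_pos: [0.4643, 0.4139, 0.2202]
tcp_rot: [179.5, -0.3, 99.1]
wrist_force: [1.0, 0.3, 1.3]
opening: 0.0856
shift [-0.1848 -0.04    0.0139] turn [ 0.004  0.    -1.377] q [ 42.  15.  19.  94.   0. 123.] op 0.0856 t 18.9
```

View pics/w6.png

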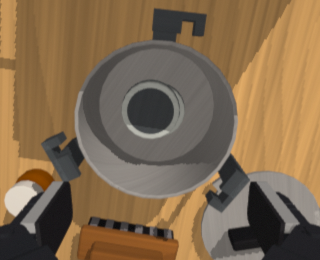

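Crop (150,110) shows a tin in the can with a second rim behind it, so both tins are in, stacked. On to the brush nearest the can.

```bash
python3 -m inch '[[-0.02,-0.004,0,0,0,-0.12,0],[-0.04,-0.008,0,0,0,-0.24,0],[-0.06,-0.013,0,0,0,-0.36,0],[-0.08,-0.017,0,0,0,-0.48,0],[-0.1,-0.022,0,0,0,-0.6,0],[-0.12,-0.026,0,0,0,-0.72,0],[-0.14,-0.03,0,0,0,-0.84,0],[-0.16,-0.035,0,0,0,-0.96,0],[-0.175,-0.038,0,0,0,-1.08,0],[-0.185,-0.04,0.01,0,0,-1.2,0],[-0.185,-0.04,0.01,0,0,-1.32,0],[-0.185,-0.04,0.01,0,0,-1.38,0]]'
python3 -m inch '[[0,0,0,0,0,0,0],[0,0,0,0,0,0,0]]'
cat > br.py <<'E'
from h import *
def brush(c,rad=.08,src="wrist"):
    im,d,K,T=shot(src); p=cloud(d,K,T).reshape(-1,3); C=cv2.cvtColor(im,cv2.COLOR_RGB2HSV).reshape(-1,3)
    m=(p[:,2]>.052)&(p[:,2]<.068)&(C[:,0]<20)&(C[:,1]>80)&(np.hypot(p[:,0]-c[0],p[:,1]-c[1])<rad)
    (x,y),(w,h),a=cv2.minAreaRect((p[m,:2]*1000).astype(np.float32))
    if w<h: w,h,a=h,w,a+90
    print("brush",src,round(x,1),round(y,1),"LxW",round(w),round(h),"ang",round(a,1),"n",m.sum(),"z",np.median(p[m,2]))
    return x/1000,y/1000,a
E
python3 -c "
from br import *
x,y,a=brush((.4535,.2245)); to(x,y,.026,a if a>90 else a+180)
brush((.4535,.097),src='scene');brush((.634,.115),src='scene')"
```

```text
time: 19.88
ee_pos: [0.4523, 0.2227, 0.2007]
tcp_rot: [-179.9, -0.1, 178.5]
wrist_force: [-0.0, 0.4, 0.6]
opening: 0.0855
time: 20.05
ee_pos: [0.4525, 0.2236, 0.2014]
tcp_rot: [-180.0, -0.1, 178.0]
wrist_force: [0.4, 0.4, 0.0]
opening: 0.0857
brush wrist 452.1 224.6 LxW 89 24 ang 177.5 n 2112 z 0.058298657954277466
shift [0.0005 0.001  0.1756] turn [-0.    -0.001  0.01 ] q [26. -2. -0. 92.  0. 28.] op 0.0853 t 20.1
brush scene 451.9 98.0 LxW 90 24 ang 175.2 n 239 z 0.05871909961883082
brush scene 633.3 116.2 LxW 89 24 ang 11.7 n 331 z 0.05864448903381503
```

```bash
python3 -m inch '[[0,0.001,0.04,0,0,0,0],[0,0.001,0.08,0,0,0,0],[0,0.001,0.115,0,0,0,0.2],[0,0.001,0.14,0,0,0,0.3],[0,0.001,0.157,0,0,0,0.4],[0,0.001,0.164,0,0,0,0.4],[0,0.001,0.164,0,0,0,0.6],[0,0.001,0.164,0,0,0,1],[0,0.001,0.164,0,0,0,1],[0,0.001,0.164,0,0,0,1],[0,0.001,0.164,0,0,0,1],[0,0.001,0.164,0,0,0,1]]' 60
python3 -m inch '[[0,0,-0.01,0,0,0,1],[0,0,-0.03,0,0,0,1],[0,0,-0.06,0,0,0,1],[0,0,-0.09,0,0,0,1],[0,0,-0.12,0,0,0,1],[0,0,-0.15,0,0,0,1],[0,0,-0.165,0,0,0,1],[0,0,-0.165,0,0,0,1]]'
python3 - <<'E'
from h import *
c=np.array([503,-160]);a=np.radians(-80.8)
for l in(60,0,-60):
    x,y=(c+l*np.array([np.cos(a),np.sin(a)]))/1000; print(l,x,y); to(x,y,.2,189.2)
E
```

```text
time: 21.2
ee_pos: [0.4536, 0.2251, 0.0396]
tcp_rot: [179.9, 0.1, 178.2]
wrist_force: [-0.3, -0.6, 5.7]
opening: 0.0228
time: 21.87
ee_pos: [0.4539, 0.2253, 0.2079]
tcp_rot: [179.8, 0.3, 178.2]
wrist_force: [0.7, 0.3, -1.5]
opening: 0.0228
60 0.5125928712615101 -0.21922817590437926
shift [-0.0727 -0.4425  0.007 ] turn [ 0.002  0.005 -0.192] q [26. -2.  1. 92.  0. 28.] op 0.0228 t 21.9
0 0.503 -0.16
shift [-0.0613 -0.3836  0.0071] turn [ 0.002  0.005 -0.192] q [26. -2.  1. 92.  0. 28.] op 0.0228 t 21.9
-60 0.4934071287384899 -0.10077182409562073
shift [-0.0498 -0.3247  0.0072] turn [ 0.002  0.005 -0.192] q [26. -2.  1. 92.  0. 28.] op 0.0228 t 21.9
```

```bash
python3 -m inch '[[-0.002,-0.015,0,0,0,0,1],[-0.007,-0.045,0,0,0,-0.02,1],[-0.014,-0.085,0,0,0,-0.04,1],[-0.021,-0.125,0,0,0,-0.06,1],[-0.027,-0.165,0,0,0,-0.08,1],[-0.034,-0.205,0,0,0,-0.1,1],[-0.04,-0.245,0,0,0,-0.12,1],[-0.047,-0.285,0,0,0,-0.14,1],[-0.053,-0.325,0,0,0,-0.16,1],[-0.06,-0.365,0,0,0,-0.18,1],[-0.066,-0.4,0,0,0,-0.192,1],[-0.07,-0.425,0,0,0,-0.192,1]]'
python3 -m inch '[[-0.001,-0.012,0,0,0,0,1],[-0.003,-0.017,0,0,0,0,1],[-0.003,-0.017,0,0,0,0,1]]'
python3 - <<'E'
from h import *
im,d,K,T=shot("wrist"); save(im,"w7.png"); p=cloud(d,K,T).reshape(-1,3)
to(.5126,-.2192,.046,189.2)
im,d,K,T=shot("scene"); p=cloud(d,K,T).reshape(-1,3)
m=(p[:,2]>.05)&(p[:,2]<.075)&(np.hypot(p[:,0]-.481,p[:,1]+.03)<.045); s=p[m,:2]*1000
print("fin",cv2.minAreaRect(s.astype(np.float32)))
E
```

```text
time: 22.87
ee_pos: [0.5088, -0.2051, 0.2021]
tcp_rot: [180.0, -0.1, -170.9]
wrist_force: [1.3, 0.3, -0.4]
opening: 0.0227
time: 23.12
ee_pos: [0.515, -0.2188, 0.2025]
tcp_rot: [179.9, -0.1, -170.9]
wrist_force: [0.1, -0.2, -1.3]
opening: 0.0228
shift [ 0.0024 -0.0011  0.1567] turn [ 0.001 -0.001 -0.   ] q [-23.   6.   8.  92.   0. -32.] op 0.0227 t 23.2
fin ((481.1120910644531, -27.86707305908203), (15.28225040435791, 43.74087142944336), 11.313755989074707)
```

View pics/w7.png

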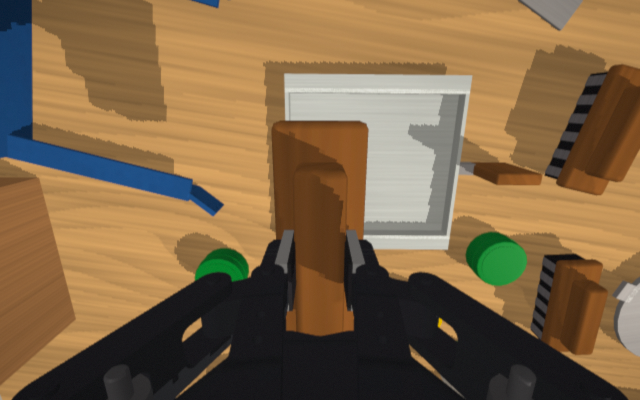

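The view shows the brush held and aligned with the empty tray, with rims at x≈285–470. Lowering it.

```bash
python3 -m inch '[[0.001,-0.001,0.015,0,0,0,1],[0.002,-0.001,0.04,0,0,0,1],[0.002,-0.001,0.07,0,0,0,1],[0.002,-0.001,0.1,0,0,0,1],[0.002,-0.001,0.125,0,0,0,1],[0.002,-0.001,0.14,0,0,0,1],[0.002,-0.001,0.15,0,0,0,1],[0.002,-0.001,0.155,0,0,0,1],[0.002,-0.001,0.158,0,0,0,1],[0.002,-0.001,0.158,0,0,0,1]]'
python3 -c "
from h import *
to(.5126,-.2192,.046,189.2)"
```

```text
time: 24.05
ee_pos: [0.5135, -0.2195, 0.0458]
tcp_rot: [-180.0, 0.0, -170.8]
wrist_force: [0.9, 1.1, -1.1]
opening: 0.0223
shift [ 0.0009  0.0004 -0.0002] turn [-0.     0.001  0.   ] q [-23.   7.  -9.  75.   0. -32.] op 0.0223 t 24.1
```

```bash
python3 -m inch '[[0,0,0.002,0,0,0,1],[0,0,0.003,0,0,0,1],[0,0,0.003,0,0,0,0.5],[0,0,0.003,0,0,0,0.5],[0,0,0.003,0,0,0,0.5],[0,0,0.003,0,0,0,0.5],[0,0,-0.03,0,0,0,0.5],[0,0,-0.07,0,0,0,0.4],[0,0,-0.11,0,0,0,0.2],[0,0,-0.15,0,0,0,0],[0,0,-0.155,0,0,0,0],[0,0,-0.155,0,0,0,0]]'
python3 -c "
from br import *
brush((.5126,-.2192)); x,y,a=brush((.452,.098),src='scene'); to(x,y,.2,a)"
```

```text
time: 25.05
ee_pos: [0.5144, -0.2204, 0.2038]
tcp_rot: [-179.8, 0.3, -170.8]
wrist_force: [-0.5, 0.3, -0.7]
opening: 0.0852
brush wrist 512.5 -220.9 LxW 89 24 ang 8.5 n 2153 z 0.06231102177743297
brush scene 425.1 70.9 LxW 91 24 ang 176.3 n 224 z 0.05885046599865196
shift [ 4.060e-02  3.011e-01 -3.000e-04] turn [ 0.    -0.     0.225] q [-23.   6.   7.  92.   0. -32.] op 0.0854 t 25.1
```

One brush was knocked aside: it moved from (452,98) to (425,71) mm. The remeasured position is used.

```bash
python3 -m inch '[[0.005,0.04,0,0,0,0.04,0],[0.01,0.08,0,0,0,0.08,0],[0.016,0.12,0,0,0,0.12,0],[0.021,0.16,0,0,0,0.16,0],[0.027,0.2,0,0,0,0.2,0],[0.032,0.24,0,0,0,0.225,0],[0.037,0.28,0,0,0,0.225,0],[0.041,0.301,0,0,0,0.225,0],[0.041,0.301,0,0,0,0.225,0],[0.041,0.301,0,0,0,0.225,0],[0.041,0.301,0,0,0,0.225,0]]'
python3 -c "
from br import *
x,y,a=brush((.425,.071)); to(x,y,.037,a if a>90 else a+180)"
```

```text
time: 26.07
ee_pos: [0.4244, 0.0705, 0.199]
tcp_rot: [-180.0, -0.1, 176.3]
wrist_force: [0.7, -0.3, 0.9]
opening: 0.0853
brush wrist 424.2 69.6 LxW 90 24 ang 175.6 n 2143 z 0.05832069478858426
shift [ 1.000e-04 -5.000e-04  1.623e-01] turn [-0.001 -0.001  0.011] q [  9. -12.  -9.  92.  -0.  13.] op 0.0852 t 26.1
```

```bash
python3 -m inch '[[0,-0.001,0.04,0,0,0.01,0],[0,-0.001,0.08,0,0,0.01,0.2],[0,-0.001,0.115,0,0,0.01,0.3],[0,-0.001,0.14,0,0,0.01,0.4],[0,-0.001,0.155,0,0,0.01,0.4],[0,-0.001,0.162,0,0,0.01,0.4],[0,-0.001,0.162,0,0,0.01,0.6],[0,-0.001,0.162,0,0,0.01,1],[0,-0.001,0.162,0,0,0.01,1],[0,-0.001,0.162,0,0,0.01,1],[0,-0.001,0.162,0,0,0.01,1],[0,-0.001,0.162,0,0,0.01,1]]' 60
python3 -m inch '[[0,0,-0.01,0,0,0,1],[0,0,-0.03,0,0,0,1],[0,0,-0.06,0,0,0,1],[0,0,-0.09,0,0,0,1],[0,0,-0.12,0,0,0,1],[0,0,-0.15,0,0,0,1],[0,0,-0.165,0,0,0,1],[0,0,-0.165,0,0,0,1]]'
python3 -c "
from h import *
to(.503,-.160,.2,189.2)"
```

```text
time: 27.12
ee_pos: [0.4254, 0.0698, 0.0393]
tcp_rot: [180.0, 0.1, 175.7]
wrist_force: [0.6, -0.7, 3.6]
opening: 0.0226
time: 27.78
ee_pos: [0.4258, 0.07, 0.2077]
tcp_rot: [179.9, 0.3, 175.7]
wrist_force: [-0.1, -0.4, -0.7]
opening: 0.0225
shift [-0.0941 -0.2236  0.0079] turn [ 0.001  0.006 -0.235] q [  9. -12.  -9.  93.   0.  14.] op 0.0225 t 27.8
```

```bash
python3 -m inch '[[-0.006,-0.015,0,0,0,-0.02,1],[-0.017,-0.04,0,0,0,-0.05,1],[-0.031,-0.075,0,0,0,-0.08,1],[-0.047,-0.11,0,0,0,-0.12,1],[-0.061,-0.145,0,0,0,-0.16,1],[-0.074,-0.175,0,0,0,-0.19,1],[-0.084,-0.2,0,0,0,-0.22,1],[-0.091,-0.215,0,0,0,-0.235,1],[-0.094,-0.223,0,0,0,-0.235,1],[-0.094,-0.223,0,0,0,-0.235,1],[-0.094,-0.223,0,0,0,-0.235,1]]'
python3 -c "
from h import *
to(.503,-.160,.046,189.2)"
```

```text
time: 28.7
ee_pos: [0.5013, -0.1592, 0.2028]
tcp_rot: [180.0, -0.1, -170.9]
wrist_force: [0.1, 0.6, -1.5]
opening: 0.0226
shift [-0.0017 -0.0012  0.1568] turn [ 0.001 -0.001 -0.001] q [-18.   1.   3.  92.   0. -27.] op 0.0226 t 28.7
```

```bash
python3 -m inch '[[-0.001,0,0.015,0,0,0,1],[-0.001,0,0.04,0,0,0,1],[-0.001,0,0.07,0,0,0,1],[-0.001,0,0.1,0,0,0,1],[-0.001,0,0.125,0,0,0,1],[-0.001,0,0.14,0,0,0,1],[-0.001,0,0.15,0,0,0,1],[-0.001,0,0.155,0,0,0,1],[-0.001,0,0.159,0,0,0,1],[-0.001,0,0.16,0,0,0,1],[-0.001,0,0.16,0,0,0,1]]'
python3 -m inch '[[0,0,0,0,0,0,0.5],[0,0,0,0,0,0,0.5],[0,0,0,0,0,0,0.5],[0,0,0,0,0,0,0.5],[0,0,-0.03,0,0,0,0.5],[0,0,-0.07,0,0,0,0.4],[0,0,-0.11,0,0,0,0.2],[0,0,-0.15,0,0,0,0],[0,0,-0.165,0,0,0,0],[0,0,-0.165,0,0,0,0]]'
python3 -c "
from br import *
brush((.503,-.160),rad=.055); x,y,a=brush((.633,.116),src='scene'); to(x,y,.21,a+180)"
```

```text
time: 29.62
ee_pos: [0.5031, -0.1594, 0.0441]
tcp_rot: [-180.0, 0.1, -170.8]
wrist_force: [-0.2, 0.3, -0.6]
opening: 0.0229
time: 30.45
ee_pos: [0.5042, -0.16, 0.2134]
tcp_rot: [-179.8, 0.4, -170.8]
wrist_force: [1.0, -0.6, -0.1]
opening: 0.0854
brush wrist 504.7 -181.2 LxW 89 67 ang 9.0 n 2257 z 0.06228620099865401
brush scene 633.2 116.2 LxW 88 24 ang 11.6 n 329 z 0.05867708918341141
shift [-0.1725  0.2515 -0.0013] turn [-0.001  0.001 -0.043] q [-18.   1.   4.  92.   0. -27.] op 0.0857 t 30.6
```

```bash
python3 -m inch '[[-0.02,0.03,0,0,0,-0.02,0],[-0.04,0.06,0,0,0,-0.04,0],[-0.06,0.09,0,0,0,-0.043,0],[-0.08,0.12,0,0,0,-0.043,0],[-0.1,0.15,0,0,0,-0.043,0],[-0.12,0.18,0,0,0,-0.043,0],[-0.14,0.21,0,0,0,-0.043,0],[-0.16,0.235,0,0,0,-0.043,0],[-0.172,0.251,0,0,0,-0.043,0],[-0.172,0.251,0,0,0,-0.043,0],[-0.172,0.251,0,0,0,-0.043,0]]'
python3 - <<'E'
from br import *
x,y,a=brush((.633,.116)); to(x,y,.037,a+180)
im,d,K,T=shot("side"); p=cloud(d,K,T).reshape(-1,3)
m=(p[:,2]>.06)&(p[:,2]<.14)&(p[:,0]>.6)&(p[:,0]<.8)&(p[:,1]>-.1)&(p[:,1]<.08); print("spray",p[m].min(0),p[m].max(0),np.median(p[m],0))
E
```

```text
time: 31.47
ee_pos: [0.632, 0.1165, 0.2058]
tcp_rot: [-180.0, -0.2, -168.3]
wrist_force: [0.5, -0.8, 0.3]
opening: 0.0852
brush wrist 632.4 114.7 LxW 89 24 ang 11.3 n 2039 z 0.058355588443333106
shift [-0.0008 -0.001   0.1695] turn [-0.    -0.003  0.007] q [10. 18. 22. 95. -0. -1.] op 0.0854 t 31.5
spray [ 0.72508947 -0.01876561  0.06009508] [0.77563436 0.0242932  0.13969   ] [ 0.74388294 -0.00645694  0.09859862]
```

```bash
python3 -m inch '[[0,-0.001,0.04,0,0,0,0],[0,-0.001,0.08,0,0,0,0.2],[0,-0.001,0.12,0,0,0,0.3],[0,-0.001,0.145,0,0,0,0.4],[0,-0.001,0.162,0,0,0,0.4],[0,-0.001,0.169,0,0,0,0.4],[0,-0.001,0.169,0,0,0,0.6],[0,-0.001,0.169,0,0,0,1],[0,-0.001,0.169,0,0,0,1],[0,-0.001,0.169,0,0,0,1],[0,-0.001,0.169,0,0,0,1],[0,-0.001,0.169,0,0,0,1]]' 60
python3 -m inch '[[0,0,-0.01,0,0,0,1],[0,0,-0.03,0,0,0,1],[0,0,-0.06,0,0,0,1],[0,0,-0.09,0,0,0,1],[0,0,-0.12,0,0,0,1],[0,0,-0.15,0,0,0,1],[0,0,-0.165,0,0,0,1],[0,0,-0.165,0,0,0,1]]'
python3 -c "
from h import *
to(.4934,-.1008,.2,189.2)"
```

```text
time: 32.57
ee_pos: [0.6335, 0.1148, 0.0409]
tcp_rot: [-180.0, 0.1, -168.4]
wrist_force: [-1.8, -0.4, 6.5]
opening: 0.0228
time: 33.23
ee_pos: [0.6338, 0.1151, 0.2095]
tcp_rot: [-180.0, 0.4, -168.3]
wrist_force: [0.3, -0.4, -0.2]
opening: 0.0226
shift [ 0.1811 -0.1831  0.0083] turn [0.    0.007 0.043] q [10. 18. 22. 94.  0. -1.] op 0.0226 t 33.2
```

```bash
python3 -m inch '[[0.01,-0.01,0,0,0,0,1],[0.028,-0.028,0,0,0,0.01,1],[0.05,-0.05,0,0,0,0.02,1],[0.075,-0.075,0,0,0,0.03,1],[0.1,-0.1,0,0,0,0.043,1],[0.125,-0.125,0,0,0,0.043,1],[0.148,-0.148,0,0,0,0.043,1],[0.165,-0.167,0,0,0,0.043,1],[0.177,-0.179,0,0,0,0.043,1],[0.181,-0.183,0,0,0,0.043,1],[0.181,-0.183,0,0,0,0.043,1],[0.181,-0.183,0,0,0,0.043,1]]'
python3 -c "
from h import *
to(.4934,-.1008,.046,189.2)"
```

```text
time: 34.23
ee_pos: [0.4924, -0.1007, 0.2039]
tcp_rot: [180.0, -0.0, -170.8]
wrist_force: [-0.5, 0.5, -1.3]
opening: 0.0225
shift [-0.001  -0.0003  0.1579] turn [ 0.    -0.    -0.001] q [-12.  -2.  -0.  92.   0. -21.] op 0.0225 t 34.2
```

```bash
python3 -m inch '[[-0.001,0,0.015,0,0,0,1],[-0.001,0,0.04,0,0,0,1],[-0.001,0,0.07,0,0,0,1],[-0.001,0,0.1,0,0,0,1],[-0.001,0,0.125,0,0,0,1],[-0.001,0,0.14,0,0,0,1],[-0.001,0,0.15,0,0,0,1],[-0.001,0,0.155,0,0,0,1],[-0.001,0,0.159,0,0,0,1],[-0.001,0,0.16,0,0,0,1],[-0.001,0,0.16,0,0,0,1]]'
python3 -m inch '[[0,0,0,0,0,0,0.5],[0,0,0,0,0,0,0.5],[0,0,0,0,0,0,0.5],[0,0,0,0,0,0,0.5],[0,0,-0.03,0,0,0,0.5],[0,0,-0.07,0,0,0,0.4],[0,0,-0.11,0,0,0,0.2],[0,0,-0.15,0,0,0,0],[0,0,-0.165,0,0,0,0],[0,0,-0.165,0,0,0,0]]'
cat > meas.py <<'E'
from h import *
def cl(src):
    im,d,K,T=shot(src); return im,cloud(d,K,T).reshape(-1,3),cv2.cvtColor(im,cv2.COLOR_RGB2HSV).reshape(-1,3)
def fin(c,src="wrist",lo=.054,r=.04):
    im,p,C=cl(src)
    m=(p[:,2]>lo)&(p[:,2]<.075)&(np.hypot(p[:,0]-c[0],p[:,1]-c[1])<r)
    print(src,"fin",m.sum(),cv2.minAreaRect((p[m,:2]*1000).astype(np.float32))); return im
def tray(src):
    im,p,C=cl(src)
    m=(C[:,1]<60)&(C[:,2]>90)&(p[:,2]>.012)&(p[:,2]<.024)&(p[:,0]>.35)&(p[:,0]<.66)&(p[:,1]<0)&(p[:,1]>-.6)
    print(src,"tray",m.sum(),cv2.minAreaRect((p[m,:2]*1000).astype(np.float32))); return im
def rack(src):
    im,p,C=cl(src); H,S,V=C.T
    b=(H>100)&(H<130)&(S>100)&(p[:,0]>.25)&(p[:,0]<.65)&(p[:,1]<-.28)&(p[:,1]>-.6)
    s=p[b&(p[:,2]>.024)&(p[:,2]<.034)]
    for nm,mm in(("hi-x",s[:,0]>.45),("lo-x",s[:,0]<.45)):
        q=s[mm]; q=q[(q[:,1]<-.37)&(q[:,1]>-.52)]
        print(src,nm,len(q))
        for y in np.arange(-.52,-.36,.03):
            w=q[abs(q[:,1]-y)<.006,0]
            if len(w)>3: print("  y",round(y,3),"x",np.round(np.percentile(w,[3,97]),4))
    w=p[b&(p[:,2]>.06)&(p[:,2]<.08)]
    if len(w)>20: print("wall",len(w),cv2.minAreaRect((w[:,:2]*1000).astype(np.float32)))
E
python3 - <<'E'
from meas import *
im=fin((.481,-.03),"scene",.05,.045); save(im,"s8.png"); fin((.481,-.03),"side",.05,.045)
tray("side"); rack("scene"); rack("side")
to(.481,-.028,.2,99)
E
```

```text
time: 35.15
ee_pos: [0.494, -0.1007, 0.0451]
tcp_rot: [-180.0, 0.1, -170.8]
wrist_force: [0.6, -0.5, -0.7]
opening: 0.0225
time: 35.98
ee_pos: [0.4948, -0.1012, 0.2143]
tcp_rot: [-179.9, 0.4, -170.8]
wrist_force: [0.8, 0.6, 0.3]
opening: 0.0853
scene fin 116 ((480.6090393066406, -27.808279037475586), (15.000955581665039, 43.999855041503906), 11.289487838745117)
side fin 92 ((481.1789855957031, -29.75372886657715), (13.936071395874023, 46.22505187988281), 11.265557289123535)
side tray 1142 ((526.6624145507812, -311.5998840332031), (198.52357482910156, 497.1368103027344), 8.978170394897461)
scene hi-x 334
  y -0.52 x [0.5276 0.5521]
  y -0.49 x [0.5316 0.5532]
  y -0.46 x [0.5344 0.5563]
  y -0.43 x [0.5376 0.559 ]
  y -0.4 x [0.5392 0.5627]
  y -0.37 x [0.5415 0.5643]
scene lo-x 25
  y -0.52 x [0.3338 0.3506]
  y -0.4 x [0.355  0.3637]
wall 312 ((439.34832763671875, -540.5997314453125), (14.853978157043457, 217.3686981201172), 84.3346176147461)
side hi-x 651
  y -0.49 x [0.532  0.5543]
  y -0.46 x [0.5351 0.5577]
  y -0.43 x [0.5379 0.5605]
  y -0.4 x [0.5418 0.5637]
  y -0.37 x [0.5436 0.5644]
side lo-x 29
  y -0.4 x [0.3576 0.3658]
  y -0.37 x [0.3659 0.3689]
wall 766 ((472.216796875, -547.1796875), (12.961671829223633, 153.51625061035156), 84.63170623779297)
shift [0.     0.0737 0.0078] turn [-1.000e-03 -2.000e-03  1.574e+00] q [-12.  -2.   1.  92.   0. -21.] op 0.0855 t 36.2
```

View pics/s8.png

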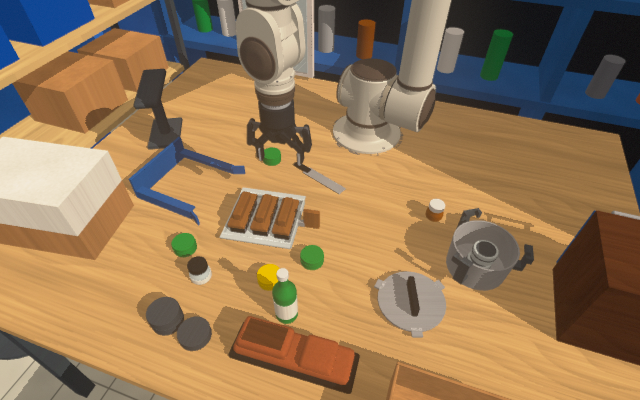

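All three brushes lie in the tray at (242,213), (263,214) and (286,217). Both tins are visible in the can and the lid lies flat at (412,300). Next, a closer look at the rack from above.

```bash
python3 -c "
from h import *
to(.46,-.33,.25,264.5)"
python3 -m inch '[[0.005,-0.02,-0.004,0,0,-0.11,0],[0.01,-0.04,-0.008,0,0,-0.22,0],[0.015,-0.06,-0.012,0,0,-0.33,0],[0.02,-0.08,-0.016,0,0,-0.44,0],[0.03,-0.1,-0.02,0,0,-0.55,0],[0.04,-0.12,-0.024,0,0,-0.66,0],[0.05,-0.14,-0.03,0,0,-0.77,0],[0.055,-0.16,-0.036,0,0,-0.88,0],[0.06,-0.18,-0.036,0,0,-0.99,0],[0.065,-0.2,-0.036,0,0,-1.1,0],[0.07,-0.22,-0.036,0,0,-1.21,0],[0.07,-0.23,-0.036,0,0,-1.318,0]]'
python3 -m inch '[[0,0,0,0,0,0,0],[0,0,0,0,0,0,0]]'
python3 - <<'E'
from meas import *
im,p,C=cl("wrist"); save(im,"w9.png"); H,S,V=C.T
b=(H>95)&(H<135)&(S>90)&np.isfinite(p).all(1)
s=p[b&(p[:,2]>.024)&(p[:,2]<.036)]
print(len(s))
for y in np.arange(-.53,-.26,.02):
    w=s[abs(s[:,1]-y)<.003,0]; l=w[w<.45]; h=w[w>.45]
    print(round(y,2),np.round(np.percentile(l,[1,99])*1000,1) if len(l)>5 else '-',np.round(np.percentile(h,[1,99])*1000,1) if len(h)>5 else '-')
w=p[b&(p[:,2]>.066)&(p[:,2]<.082)]; print("wall",len(w),cv2.minAreaRect((w[:,:2]*1000).astype(np.float32)) if len(w)>10 else '')
E
```

```text
shift [ 0.069  -0.2211 -0.0423] turn [ 2.000e-03 -1.000e-03 -1.315e+00] q [-12.  -2.   1.  92.   0. -21.] op 0.0855 t 36.2
time: 37.23
ee_pos: [0.46, -0.3409, 0.2436]
tcp_rot: [179.9, 0.0, -95.1]
wrist_force: [0.2, 0.7, -0.2]
opening: 0.0856
time: 37.4
ee_pos: [0.4605, -0.339, 0.2439]
tcp_rot: [179.9, 0.1, -95.6]
wrist_force: [-0.3, 0.7, 0.2]
opening: 0.0855
7324
-0.53 - -
-0.51 - [528.2 552.4]
-0.49 [333.5 357.5] [529.8 554.2]
-0.47 [334.9 359.3] [532.  556.6]
-0.45 [336.6 361.3] [534.3 558.7]
-0.43 [338.7 363.2] [536.  560.3]
-0.41 [341.2 364.9] [538.  562.6]
-0.39 [343.2 367.1] [540.1 564.1]
-0.37 [344.6 369.3] [541.9 566.8]
-0.35 [347.1 371.3] [561.9 570.5]
-0.33 [348.4 354.6] [574.3 579.9]
-0.31 [341.6 347.5] -
-0.29 - -
-0.27 - -
wall 0
```

View pics/w9.png

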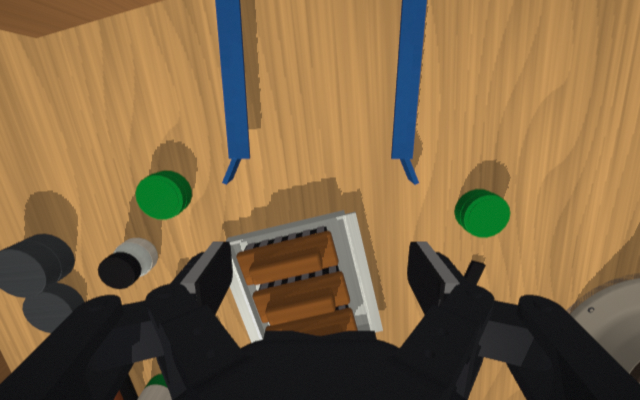

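The wrist view shows both rack channels with the mouth at about (240,157)–(402,157), and the tray below it. The rack centreline fits x = 0.4496 + 0.098·(y + 0.43), yaw −95.6°. The measured inner half width is 86 mm, as described. Next I move above the fin.

```bash
python3 -c "
from h import *
to(.4817,-.0287,.2,279.2)"
python3 -m inch '[[-0.03,0.002,0.004,0,0,-0.03,0],[-0.06,0.004,0.008,0,0,-0.06,0],[-0.1,0.006,0.012,0,0,-0.09,0],[-0.14,0.008,0.016,0,0,-0.12,0],[-0.18,0.01,0.02,0,0,-0.15,0],[-0.22,0.01,0.03,0,0,-0.18,0],[-0.26,-0.01,0.04,0,0,-0.22,0],[-0.29,-0.01,0.044,0,0,-0.258,0],[-0.31,-0.01,0.044,0,0,-0.258,0],[-0.31,-0.01,0.044,0,0,-0.258,0],[-0.31,-0.01,0.044,0,0,-0.258,0]]'
python3 - <<'E'
from meas import *
fin((.4817,-.0287)); tray("wrist"); to(.4817,-.0287,.029,279.2)
E
```

```text
shift [-0.3104  0.0089  0.0447] turn [ 0.001  0.001 -0.257] q [ -36.    8.   15.   97.    0. -121.] op 0.0854 t 37.5
time: 38.37
ee_pos: [0.4991, -0.0296, 0.2012]
tcp_rot: [180.0, 0.0, -80.5]
wrist_force: [-0.0, 0.3, -0.3]
opening: 0.0853
wrist fin 580 ((481.67864990234375, -29.57063102722168), (11.989958763122559, 44.311981201171875), 8.67415714263916)
wrist tray 6222 ((495.8980712890625, -125.83967590332031), (197.18191528320312, 151.4185791015625), 9.194805145263672)
shift [-0.0055  0.0169  0.1724] turn [-0.    -0.     0.004] q [  -4.   -2.   -1.   92.   -0. -103.] op 0.0853 t 38.5
```

```bash
python3 -m inch '[[-0.004,0.01,0.02,0,0,0,0.3],[-0.004,0.017,0.05,0,0,0,0.3],[-0.004,0.017,0.09,0,0,0,0.3],[-0.004,0.017,0.125,0,0,0,0.3],[-0.004,0.017,0.15,0,0,0,0.3],[-0.004,0.017,0.165,0,0,0,0.3],[-0.004,0.017,0.171,0,0,0,0.3],[-0.004,0.017,0.171,0,0,0,1],[-0.004,0.017,0.171,0,0,0,1],[-0.004,0.017,0.171,0,0,0,1],[-0.004,0.017,0.171,0,0,0,1],[-0.004,0.017,0.171,0,0,0,1]]' 90
python3 -m inch '[[0,0,0,0,0,0,1],[0,0,0,0,0,0,1]]'
python3 -c "
from h import *
to(.4881,-.0376,.029,264.4); print(telemetry.get_obs()['tcp_rot'])"
```

```text
time: 39.47
ee_pos: [0.4828, -0.0304, 0.032]
tcp_rot: [-179.9, -0.0, -80.6]
wrist_force: [-2.0, 0.1, 5.8]
opening: 0.0107
time: 39.63
ee_pos: [0.4828, -0.0304, 0.032]
tcp_rot: [-179.9, -0.0, -80.6]
wrist_force: [-1.6, -0.4, 6.0]
opening: 0.0105
shift [ 0.008 -0.004  0.003] turn [-0.002 -0.001  0.262] q [  -4.   -3.  -20.   73.   -0. -103.] op 0.0105 t 39.6
[-1.79884652e+02 -4.57258327e-02 -8.05770233e+01]
```

```bash
python3 -m inch '[[0,0,0,0,0,0.02,1],[0.001,0,0,0,0,0.045,1],[0.002,-0.001,0,0,0,0.07,1],[0.003,-0.001,0,0,0,0.095,1],[0.004,-0.002,0,0,0,0.12,1],[0.005,-0.002,0,0,0,0.145,1],[0.006,-0.003,0,0,0,0.17,1],[0.007,-0.003,0,0,0,0.195,1],[0.008,-0.004,0,0,0,0.22,1],[0.008,-0.004,0,0,0,0.245,1],[0.008,-0.004,0,0,0,0.262,1],[0.008,-0.004,0,0,0,0.262,1]]'
python3 - <<'E'
from meas import *
im,p,C=cl("wrist"); save(im,"w10.png")
m=(C[:,1]<60)&(C[:,2]>90)&(p[:,2]>.016)&(p[:,2]<.024)&(p[:,0]>.33)&(p[:,0]<.66)&(p[:,1]<-.02)&(p[:,1]>-.35)
q=p[m]
for y in np.arange(-.27,-.09,.02):
    w=q[abs(q[:,1]-y)<.004,0]*1000
    if len(w)>5: print(round(y,2),np.percentile(w,[1,99]).round(1), "mid",np.percentile(w,[1,99]).mean().round(1),"line",round(449.6+98*(y+.43),1))
im,p,C=cl("side"); save(im,"sd10.png")
print(telemetry.get_obs()["wrist_force"])
E
```

```text
time: 40.63
ee_pos: [0.4892, -0.0378, 0.0319]
tcp_rot: [-179.8, -0.0, -95.6]
wrist_force: [4.9, -2.1, 6.5]
opening: 0.0109
-0.15 [395.2 576.5] mid 485.9 line 477.0
-0.13 [381.8 578. ] mid 479.9 line 479.0
-0.11 [383.6 579.8] mid 481.7 line 481.0
[ 5.36192016 -1.67933996  5.92117329]
```

View pics/w10.png

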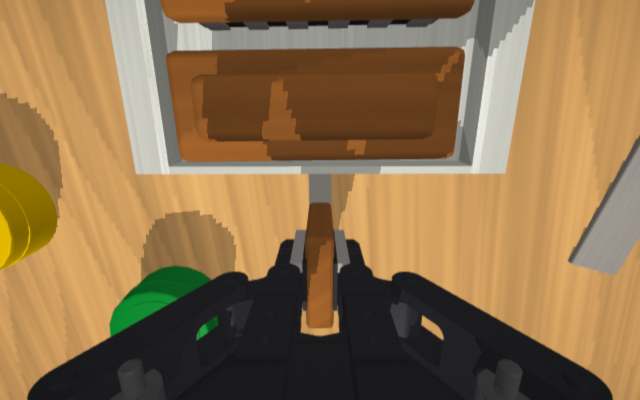

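The tray is gripped and turned in line: its mid-line is within 1 mm of the rack's axis. Sliding it in.

```bash
python3 -m inch '[[0.004,0.001,0,0,0,0,1],[0.012,0.001,0,0,0,0,1],[0.022,0.001,0,0,0,0,1],[0.032,0.001,0,0,0,0,1],[0.042,0.001,0,0,0,0,1],[0.052,0.001,0,0,0,0,1],[0.062,0.001,0,0,0,0,1],[0.072,0.001,0,0,0,0,1],[0.08,0.001,0,0,0,0,1],[0.086,0.001,0,0,0,0,1],[0.09,0.001,0,0,0,0,1],[0.09,0.001,0,0,0,0,1]]'
python3 - <<'E'
from meas import *
o=telemetry.get_obs(); x,y,_=o["ee_pos"]; print("tcp",x*1000,"line",449.6+98*(y+.43),o["tcp_rot"])
for n in("side","scene"):
    im,p,C=cl(n); save(im,n+"11.png")
    m=(C[:,1]<60)&(C[:,2]>90)&(p[:,2]>.016)&(p[:,2]<.024)&(p[:,0]>.33)&(p[:,0]<.66)&(p[:,1]<-.1)&(p[:,1]>-.42); q=p[m]
    q=q[np.hypot(q[:,0]-.465,q[:,1]+.26)<.15]
    for yy in np.arange(-.33,-.17,.02):
        w=q[abs(q[:,1]-yy)<.004,0]*1000
        if len(w)>5: print(n,round(yy,2),np.percentile(w,[1,99]).round(1),"mid",np.percentile(w,[1,99]).mean().round(1),"line",round(449.6+98*(yy+.43),1))
E
```

```text
time: 41.73
ee_pos: [0.4788, -0.1268, 0.032]
tcp_rot: [-179.8, 0.1, -95.6]
wrist_force: [-0.3, 4.2, 9.3]
opening: 0.0108
tcp 478.77571068519694 line 479.3148632734234 [-1.79840644e+02  8.22096700e-02 -9.55795239e+01]
side -0.33 [365.6 573. ] mid 469.3 line 459.4
side -0.31 [341.9 558.2] mid 450.0 line 461.4
side -0.29 [365.1 560.8] mid 462.9 line 463.3
side -0.27 [366.5 562.4] mid 464.5 line 465.3
side -0.25 [369.4 564.5] mid 467.0 line 467.2
side -0.23 [370.8 566.2] mid 468.5 line 469.2
side -0.21 [372.5 569.3] mid 470.9 line 471.2
side -0.19 [376.  570.7] mid 473.4 line 473.1
scene -0.33 [354.4 553.8] mid 454.1 line 459.4
scene -0.31 [359.7 556.2] mid 458.0 line 461.4
scene -0.29 [361.7 559.1] mid 460.4 line 463.3
scene -0.27 [364.4 562. ] mid 463.2 line 465.3
scene -0.25 [366.8 561.4] mid 464.1 line 467.2
scene -0.23 [369.9 565.1] mid 467.5 line 469.2
scene -0.21 [406.6 567.1] mid 486.8 line 471.2
scene -0.19 [553.4 569.5] mid 561.5 line 473.1
```

```bash
python3 -m inch '[[0.004,0,0,0,0,0,1],[0.012,0,0,0,0,0,1],[0.022,0,0,0,0,0,1],[0.032,0,0,0,0,0,1],[0.042,0,0,0,0,0,1],[0.052,0,0,0,0,0,1],[0.062,0,0,0,0,0,1],[0.072,0,0,0,0,0,1],[0.08,0,0,0,0,0,1],[0.086,0,0,0,0,0,1],[0.09,0,0,0,0,0,1],[0.09,0,0,0,0,0,1]]'
python3 -m inch '[[0.005,0,0,0,0,0,1],[0.012,0,0,0,0,0,1],[0.02,0,0,0,0,0,1],[0.028,0,0,0,0,0,1],[0.036,0,0,0,0,0,1],[0.044,0,0,0,0,0,1],[0.052,0,0,0,0,0,1],[0.058,0,0,0,0,0,1],[0.063,0,0,0,0,0,1],[0.067,0,0,0,0,0,1],[0.07,0,0,0,0,0,1],[0.07,0,0,0,0,0,1]]'
```

```text
time: 42.83
ee_pos: [0.47, -0.2164, 0.0319]
tcp_rot: [-179.9, 0.1, -95.6]
wrist_force: [1.0, 5.5, 9.4]
opening: 0.0107
time: 43.83
ee_pos: [0.4632, -0.2857, 0.032]
tcp_rot: [-179.9, 0.1, -95.6]
wrist_force: [1.2, 8.3, 10.4]
opening: 0.011
```

```bash
python3 -m inch '[[0.004,0,0,0,0,0,1],[0.008,0,0,0,0,0,1],[0.012,0,0,0,0,0,1],[0.015,0,0,0,0,0,1],[0.017,0,0,0,0,0,1],[0.018,0,0,0,0,0,1],[0.018,0,0,0,0,0,1]]'
for i in 1 2 3; do python3 -m inch '[[0.001,0,0,0,0,0,1],[0.002,0,0,0,0,0,1],[0.002,0,0,0,0,0,1]]' | grep -E 'ee_pos|force'; done
```

```text
time: 44.42
ee_pos: [0.4615, -0.3031, 0.032]
tcp_rot: [-179.9, 0.1, -95.5]
wrist_force: [1.7, 10.1, 12.2]
opening: 0.011
ee_pos: [0.4613, -0.3049, 0.032]
wrist_force: [1.4, 10.5, 12.1]
ee_pos: [0.4611, -0.3069, 0.0319]
wrist_force: [0.9, 10.3, 10.5]
ee_pos: [0.4609, -0.3089, 0.032]
wrist_force: [0.6, 10.8, 12.2]
```

```bash
for i in 1 2 3; do python3 -m inch '[[0.001,0,0,0,0,0,1],[0.002,0,0,0,0,0,1],[0.002,0,0,0,0,0,1]]' | grep -E 'ee_pos|force'; done
```

```text
ee_pos: [0.4607, -0.3109, 0.032]
wrist_force: [0.8, 10.8, 11.4]
ee_pos: [0.4607, -0.3112, 0.032]
wrist_force: [1.1, 21.1, 14.4]
ee_pos: [0.4604, -0.3113, 0.032]
wrist_force: [1.4, 32.2, 19.1]
```

Contact at y = −0.3112: the force steps up, and the expected value was about −0.31. Relaxing the push, releasing and rising.

```bash
python3 -m inch '[[-0.001,0,0,0,0,0,1],[-0.002,0,0,0,0,0,1],[-0.003,0,0,0,0,0,1],[-0.003,0,0,0,0,0,0.5],[-0.003,0,0,0,0,0,0.5],[-0.003,0,0,0,0,0,0.5],[-0.003,0,0,0,0,0,0.5],[-0.003,0,0,0,0,0,0.5]]'
python3 -m inch '[[-0.003,0,-0.015,0,0,0,0.5],[-0.003,0,-0.04,0,0,0,0.5],[-0.003,0,-0.08,0,0,0,0.5],[-0.003,0,-0.12,0,0,0,0.3],[-0.003,0,-0.16,0,0,0,0],[-0.003,0,-0.2,0,0,0,0],[-0.04,0,-0.23,0,0,0,0],[-0.08,0,-0.24,0,0,0,0],[-0.1,0,-0.24,0,0,0,0],[-0.1,0,-0.24,0,0,0,0]]'
python3 - <<'E'
from meas import *
im=fin((.461,-.31),"side",.05); fin((.461,-.31),"scene",.05)
im,p,C=cl("wrist"); save(im,"w12.png")
im,p,C=cl("scene"); save(im,"s12.png")
E
```

```text
time: 46.58
ee_pos: [0.4595, -0.3132, 0.0301]
tcp_rot: [180.0, 0.0, -95.6]
wrist_force: [0.4, -0.4, -0.7]
opening: 0.0428
time: 47.42
ee_pos: [0.4699, -0.2104, 0.2722]
tcp_rot: [-179.8, 0.0, -95.4]
wrist_force: [0.0, 0.2, 0.2]
opening: 0.0853
side fin 132 ((461.1431579589844, -310.87139892578125), (45.40279769897461, 12.843685150146484), 82.78072357177734)
scene fin 95 ((461.01556396484375, -308.26287841796875), (14.023158073425293, 45.0276985168457), 1.7456916570663452)
```

View pics/w12.png

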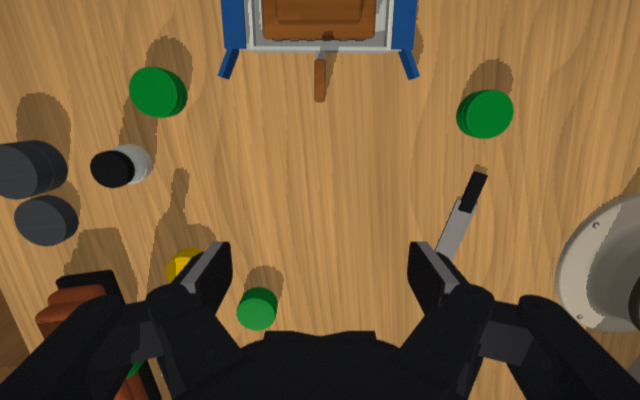

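View pics/s12.png

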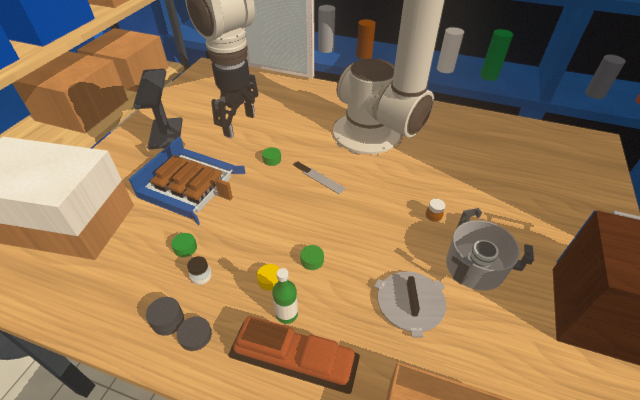

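The wrist view shows the tray's rear rim level with the channel ends (row 50) and the fin pointing out at (320,80). The scene view shows the brushes in the racked tray, the tins in the can and the lid flat. One height check, then I hand in.

Run:
```python
from meas import *
for n in("scene","side"):
    im,p,C=cl(n); m=(C[:,0]<20)&(C[:,1]>80)&(p[:,2]>.045)&(p[:,2]<.12)&(np.hypot(p[:,0]-.4485,p[:,1]+.443)<.11)
    print(n,m.sum(),"top z",np.percentile(p[m,2],[50,90,99]).round(4))
print(order.job_done())
```

```text
scene 829 top z [0.0608 0.064  0.0659]
side 2239 top z [0.0624 0.0649 0.0664]
the job is handed in; nothing more can be done
None
```

The job is done and handed in at about 48 s of robot time, with the arm clear of everything; the hand-in gives no verdict.

**What I did:**
- Turned the lid about 46° anticlockwise, lifted it off and laid it flat, handle up, at about (0.625, 0.275) m.
- Dropped both grey tins from the tray into the can.
- Set all three brushes side by side in the tray. One had been knocked a few centimetres aside, so I measured it again before picking it up.
- Gripped the fin, turned the tray in line with the rack and slid it in until it met the back wall.

**Last checks:**
- **Tray:** the push force rose from about 11 N to 32 N while the tray stayed put, with the gripper at y = −0.311 m (about −0.310 m expected). Its rear rim is level with the channel ends and the handle points outwards.
- **Brushes:** the tops are at 0.064–0.066 m, which is right for brushes flat on the tray floor.
- **Lid and tins:** the last picture shows the lid flat on the counter. The can clearly shows one tin; earlier close views showed a second rim, so the two appear to be stacked.
- **Bystanders:** the jars, spray bottle and green and yellow tins look unmoved in the pictures.
- **Disagreement:** the two fixed cameras differed by 2–3 mm on the fin position, and the scene camera's fin angle (1.7°, against 5.6° for the rack) is noisy. I relied on the wall contact instead.

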